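Check the closing stop of the strap punch pliers

ROBOT

A 6-joint arm with a two-finger parallel gripper is mounted at the origin on the work surface. World frame = base frame: x ahead of the robot, y to its left, z up, the work surface at z = 0. Lengths are in m, angles in rad, forces in N, time in s.
With the tool pointing down it reaches from about 0.4 to 0.925 m from the base axis. Payload 12.5 kg.
Tool frame: the origin (TCP) lies midway between the tips of the shut fingers; the grasp point (between the pads) lies 19 mm behind it (ctrl.pinch_z is the distance from the TCP to the grasp point, in m); z points along the fingers, y is the line along which they close (so a half turn about z gives the same grasp; the last joint's range is limited). The gripper opens to 95 mm and grips with 3 to 60 N. Pads are 20 mm wide; open, the fingers measure 119 mm over their backs; the gripper's body (75 mm by 180 mm) begins 59 mm behind the grasp point.
Start: joints at [1.092, 0.491, 1.559, -0, 1.092, -0.106], TCP at [0.228, 0.582, 0.215] pointing down, gripper open.
Joint ranges: [-3.1, 3.1], [-0.84, 2.19], [0.05, 2.79], [-1.13, 4.28], [0.06, 2.93], [-2.69, 2.69]. Speed limits (rad/s): [2.22, 2.22, 2.79, 3.14, 3.14, 3.14].

INTERFACE

Orientations are given as a rotation vector (axis times angle).
In Python, from workcell import ctrl gives the robot as it stands.
- The arm moves only by the shell command python3 -m handwheel 'ROWS' [FORCE]. ROWS is JSON, a list of rows, each a list of 7 numbers: the turn, a rotation vector about the tool's x, y, z in rad, then the shift along the tool's x, y, z in cm, then the finger opening in cm, from 0 to 9.51. In form: [[ax, ay, az, x, y, z, claw], ...]. A call has 1 to 20 rows; each row is the pose to reach, as a shift and turn from the pose commanded when the call began, along the tool's axes at that moment; what a row does not reach only later rows make up. A row lasts 1/10 s, in which the tool goes at most 50 mm and 8.59 degrees, less where a joint would pass 70% of its speed; a pose out of reach is approached as far as the arm can. A call with a gripper value outside its range is refused whole. The fingers move at their own pace and stop on an object; FORCE is the grip in N (left out, the last holds). Time passes only in rows, so rows that repeat a pose let the fingers close. It gives the time, the measured TCP pose, the force, the opening and the grip force at its end, in the units of the state.
- ctrl.read_state(): the state, without advancing time (a new reading comes with each control period).
- ctrl.capture(name): name is "scene" or "side" or "wrist"; returns (picture, depth): 384x512x3 uint8, blue, green, red; 384x512 float32, m along the optical axis (not along the pixel's ray), 0 where there is no reading.
- ctrl.camera_model(name): a dict with "fx", "fy", "cx", "cy" (pixels), "pose" (4x4, takes a point from camera to world coordinates). Camera axes: x right, y down, z forward; pixel columns grow to the right and rows downward; lengths in m; the calibration is good to about 2 mm. A picture is of the moment at which its call begins: read the wrist's pose just before it. camera_model takes no time and is no camera call; for the wrist camera it gives the pose at the moment of the call.
- ctrl.hand_in(): hands the job in; it is judged then, once.
The state is a dict: "clock": time; "qpos": joint angles; "qd": joint speeds; "joint_torque": joint torques, N m; "tool_pos": TCP position; "eef_rot": TCP orientation; "wrist_force": force on the tool from outside, world axes, zero at the start; "ft_torque": the same for the moment, N m; "opening": opening from 0.0 (shut) to 1.0 (fully open); "grip_force": force on a finger pad.
Only numpy, scipy, OpenCV 4.12 (cv2) and the standard library are available. Lean on these libraries where they do the work, as an engineer would, in place of code of your own. Each camera call takes 0.05 s, during which the arm holds its last target. There are 200 camera calls.

TASK

The strap punch pliers clamped in the ball vice have a new anvil and return spring. With only the tips or backs of your fingers, press the free red handle in from its outer side until it comes up firm, let it spring fully open, then press it in to its firm stop again and finish while holding it there, so one can see that it stops short of the clamped handle. Press firmly without forcing, take hold of nothing, keep your fingers off the clamped handle and out of the gap between the two, and leave everything else on the bench where it is.

Things in the scene. Friction and masses are not known exactly. Their poses are not given: they have to be found in the camera images.
- outer_face: The part to press: outer half (6.5 mm) of the free handle's red sleeve, which is 100 mm long, 12 mm thick in all, 18 mm high. Origin: the spot to press, on the outer face, half-way up, 20 mm from the handle's free end. +y is level, square to the face and points inwards (the way to press), +x along the handle to the punch head, z up. The face spans x -20 to +80, z -9 to +9 mm
- inner_face: Inner half (5.5 mm) of the same sleeve, facing the clamped handle; origin and axes as outer_face, its own surface at y = +12 mm. Fingers are not to touch it
- free_handle (a joint): Swing of the free handle in rad: 0 = fully open (a spring holds it there), 0.27 = fully in, punch tube on the anvil: a hard stop. At the spot to press it takes about 3 N to start and 7 N just before the stop; the spot travels 37 mm on an arc of 137 mm radius about the pivot, clockwise seen from above. It springs back when let go
- pivot (a point): Centre of the pliers' rivet, the vertical axis of the free handle, 120 mm above the bench. The pliers (220 mm long) lie level at this height, handles pointing roughly towards the robot, revolving punch head away from it. Outside and above the free handle the air is free; on the bench right below stand only low things (35 mm or less)
- fixed_end (a point): Point on the inner side of the clamped handle, half-way up, 20 mm from its end, opposite the spot to press. With the free handle fully in, the two handles are parallel with 28 mm left between them
- fixed_handle: The clamped half of the pliers with its own red sleeve (100 x 12 x 18 mm) and the brass anvil, held by the vice; does not move. Origin at the pivot, -x along the clamped handle, z up; its sleeve runs from x = -55 to -155 mm, y = +14 to +26 mm
- vice: Grey ball vice bolted to the bench, carries the pliers, does not move. Origin on the bench under the middle of its round base (120 mm across); the pivot is at x +45, y -115, z +120 mm in its frame. Its 62 mm wide upper jaw stands over the clamped handle near the pivot, up to 159 mm above the bench; its nearest edge is 59 mm from the spot to press, along the handle
- loupe: Black eye loupe, 34 mm across, 30 mm tall, standing on the bench; origin at the middle of its underside. To be left alone
- tube_dish: White dish with spare punch tubes, 62 mm across, 14 mm tall; origin at the middle of its underside. To be left alone
- worn_anvil: Old brass anvil, a disc 18 mm across, 6 mm thick; origin at the middle of its underside. To be left alone
- dust_cover: Clear dust cover with a knob over a watch movement, 92 mm across, 78 mm tall; origin at the middle of its underside. To be left alone
- case_cushion: White round casing cushion, 94 mm across, 14 mm tall; origin at the middle of its underside. To be left alone
- oil_pots: Aluminium block with red, blue and green oil pots, 90 x 34 x 24 mm; origin at the middle of its underside. To be left alone
- brass_case: Upright brass tube with a steel cap, 24 mm across, 78 mm tall; origin at the middle of its underside. To be left alone
- screwdriver: Small screwdriver with a yellow handle lying on the bench, 120 mm long; origin under its middle. To be left alone

How it is judged:
On the way, in this order (a step that is already met when the one before it is completed fails the run):
1. the free handle is pressed in to its firm stop by the fingers on its outer face (value of joint free_handle above 0.255 rad and contact force between the fingers and outer_face above 2 N), for 0.2 s.
2. the handle has sprung fully open again (value of joint free_handle below 0.02 rad), for 0.1 s.
3. the handle is pressed in to its stop again (all of step 1), for 0.2 s.
At the end, for the whole second after the job is handed in: the free handle is held within 0.015 rad (2 mm at the spot pressed) of its firm stop by the fingers resting on the outer face of its sleeve with 2 to 35 N, and the fingers touch neither its inner face nor the clamped handle (all of step 3 and contact force between the fingers and outer_face below 35 N and contact force between the fingers and inner_face below 0.5 N and contact force between the fingers and fixed_handle below 0.5 N); the arm keeps its last pose, push and grip.
It fails at once if the handle was forced (more than 45 N) (contact force between the fingers and outer_face above 45 N).
It fails at once if the inner side of the free handle was touched: the handle was hooked or taken hold of (contact force between any of the fingers, the arm and inner_face above 0.5 N).
It fails at once if the clamped handle was touched (contact force between any of the fingers, the arm and fixed_handle above 0.5 N).
It fails at once if something else on the bench was moved or lifted (more than 10 mm) (distance of any of loupe, tube_dish, worn_anvil, dust_cover, case_cushion, oil_pots, brass_case, screwdriver from where it was at the start of the episode above 0.01 m).
It also fails if it takes over 51 s, if anything falls off the work surface, if the arm or the gripper's body presses on something with over 40 N, if the wrist force passes 120 N, or if a joint passes its speed limit or range.

## Working session

There is one attempt and no reset: what is moved stays moved. The work goes in short steps, Python scripts to look and compute and a shell command to move; the robot and the scene stay as the last step left them, time stands still between calls to the robot, and variables do not carry over. Pictures are saved under pics/ and viewed, at most 10 in all, crops included, and the job is handed in when it is done.

```bash
mkdir -p pics; ls; python3 - <<'E'
from workcell import ctrl
import cv2,numpy as np
s=ctrl.read_state();print(s)
for n in("scene","side"):
    im,d=ctrl.capture(n);cv2.imwrite(f"pics/{n}0.png",im);np.savez(f"pics/{n}0.npz",d=d,im=im,**{k:np.array(v) for k,v in ctrl.camera_model(n).items() if k!='name'})
    print(n,np.round(ctrl.camera_model(n)["pose"],3).tolist())
E
```

```text
pics
{'clock': 0.0, 'qpos': array([ 1.09236727e+00,  4.91532462e-01,  1.55946653e+00, -1.56102490e-05,
        1.09169194e+00, -1.05611907e-01]), 'qd': array([-7.30701918e-04, -3.77686081e-04, -1.34048759e-03, -4.90769853e-05,
        2.36278749e-04, -1.40239992e-03]), 'joint_torque': array([ 1.43276138e-03, -6.12659454e+01, -2.58178872e+01,  6.92862435e-02,
        4.82371054e-02, -1.03144980e-04]), 'tool_pos': array([0.2275233, 0.5818455, 0.2140727]), 'eef_rot': array([-5.82166820e-01, -3.08687224e+00,  1.65823195e-03]), 'wrist_force': array([-0.36738559,  0.81558893,  0.1513323 ]), 'ft_torque': array([-0.03887466, -0.04328036, -0.03176005]), 'grip_force': 0.0, 'opening': 0.9989309753748442}
scene [[-0.886, 0.317, -0.338, 0.985], [0.463, 0.61, -0.643, 0.682], [0.003, -0.726, -0.687, 0.865], [0.0, 0.0, 0.0, 1.0]]
side [[0.955, -0.221, 0.2, 0.354], [-0.297, -0.689, 0.661, -0.838], [-0.008, -0.69, -0.724, 0.976], [0.0, 0.0, 0.0, 1.0]]
```

View pics/scene0.png

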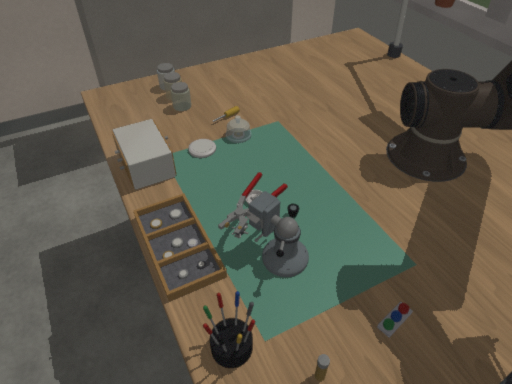

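View pics/side0.png

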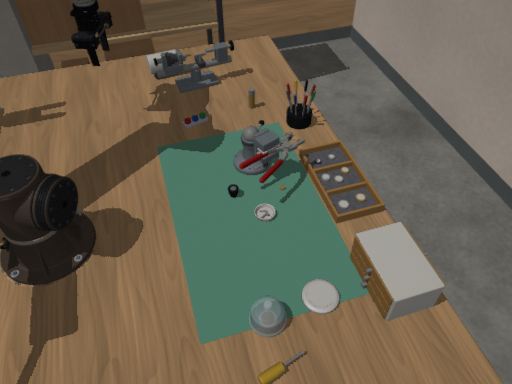

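Both views show the vice with two red handles. The free one is the outer one, at about (252,184) in the scene view and (271,171) in the side view. Next I measure both from depth.

```bash
cat > h.py <<'E'
import numpy as np,cv2
def cloud(d,im,fx,fy,cx,cy,pose):
    v,u=np.indices(d.shape);P=np.stack([(u-cx)/fx*d,(v-cy)/fy*d,d],-1)
    return P@pose[:3,:3].T+pose[:3,3]
def reds(d,im,W):
    b,g,r=[im[...,i].astype(int) for i in range(3)]
    return (r>90)&(r>2*g)&(r>2*b)&(d>0)&(W[...,2]>.09)&(W[...,2]<.15)
E
python3 - <<'E'
from h import *
for n in("scene","side"):
    z=np.load(f"pics/{n}0.npz");a={k:z[k] for k in("d","im","fx","fy","cx","cy","pose")}
    W=cloud(**a);m=reds(a["d"],a["im"],W)
    k,l,st,c=cv2.connectedComponentsWithStats(m.astype(np.uint8))
    for i in range(1,k):
        if st[i,4]<15:continue
        P=W[l==i];top=P[P[:,2]>.122]
        if len(top)<8: top=P
        mu=top.mean(0);e=np.linalg.svd(top[:,:2]-mu[:2],full_matrices=False)[2]
        t=(top[:,:2]-mu[:2])@e[0];s=(top[:,:2]-mu[:2])@e[1]
        print(n,c[i].round(),st[i,4],len(top),"mu",mu.round(4),"dir",e[0].round(3),"ang",np.degrees(np.arctan2(e[0,1],e[0,0])).round(1),"t",np.percentile(t,[0,5,95,100]).round(4),"s",np.percentile(s,[5,95]).round(4),"z",np.percentile(P[:,2],[0,5,50,95,100]).round(4))
        print("ends",(mu[:2]+e[0]*t.min()).round(3),(mu[:2]+e[0]*t.max()).round(3))
    # all things near pliers above bench
    m2=(a["d"]>0)&(W[...,2]>.135)&(W[...,2]<.17)&(abs(W[...,0]-mu[0])<.2)&(abs(W[...,1]-mu[1])<.2)
    Q=W[m2];print("high",Q.min(0).round(3),Q.max(0).round(3))
E
```

```text
scene [251. 184.] 103 103 mu [ 0.6388 -0.0196  0.1271] dir [0.811 0.585] ang 35.8 t [-0.0509 -0.0442  0.0414  0.0461] s [-0.0044  0.0036] z [0.1222 0.1237 0.1272 0.1299 0.1307]
ends [ 0.597 -0.049] [0.676 0.007]
scene [279. 189.] 60 60 mu [0.5853 0.0317 0.1274] dir [0.935 0.355] ang 20.8 t [-0.0276 -0.0244  0.0235  0.0291] s [-0.0042  0.0041] z [0.122  0.1232 0.1276 0.1305 0.1314]
ends [0.56  0.022] [0.612 0.042]
high [0.609 0.046 0.135] [0.691 0.169 0.165]
side [250. 160.] 76 75 mu [0.5906 0.0297 0.1293] dir [-0.932 -0.363] ang -158.7 t [-0.0432 -0.0388  0.0345  0.0374] s [-0.0037  0.0045] z [0.1203 0.1245 0.1294 0.1326 0.135 ]
ends [0.631 0.045] [0.556 0.016]
side [270. 170.] 96 95 mu [ 0.6312 -0.0289  0.1296] dir [-0.793 -0.609] ang -142.5 t [-0.0564 -0.0479  0.0406  0.0453] s [-0.004   0.0046] z [0.1207 0.1256 0.1299 0.1326 0.1339]
ends [0.676 0.005] [ 0.595 -0.057]
high [0.606 0.042 0.135] [0.737 0.159 0.167]
```

```bash
python3 - <<'E'
import cv2
a=cv2.imread("pics/side0.png")[95:235,200:340];cv2.imwrite("pics/c1.png",cv2.resize(a,None,fx=4,fy=4,interpolation=cv2.INTER_CUBIC))
E
```

```text
(no output)
```

View pics/c1.png

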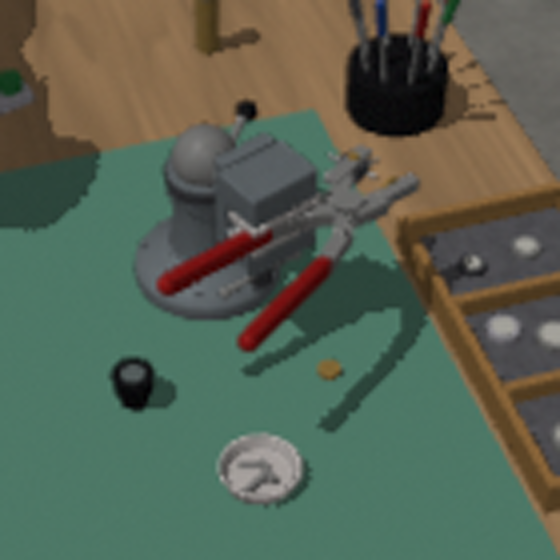

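The crop shows the free handle's end at about (245,340), with its outer side facing the lower right. The fixed handle's yaw is about 21.2° and the free handle's about 36.7°, a difference of 0.27 rad, so the handle is open. The pivot comes out at about (0.708, 0.056) from both handles. I'll press with the back of the shut +y finger, tool y at a yaw of about 111°.

```bash
cat > g.py <<'E'
import sys,numpy as np
from scipy.spatial.transform import Rotation as R
from workcell import ctrl
# usage: x y z yaw(deg of tool y): shift/turn in the tool frame
x,y,z,a=map(float,sys.argv[1:]);a=np.radians(a)
s=ctrl.read_state();R0=R.from_rotvec(s["eef_rot"])
Y=np.array([np.cos(a),np.sin(a),0]);Z=np.array([0,0,-1.]);T=R.from_matrix(np.c_[np.cross(Y,Z),Y,Z])
print("turn",(R0.inv()*T).as_rotvec().round(4),"shift cm",(R0.inv().apply(np.array([x,y,z])-s["tool_pos"])*100).round(2))
print(s["clock"],s["tool_pos"].round(4),s["wrist_force"].round(2))
E
python3 g.py 0.631 -0.077 0.215 111.2
```

```text
turn [-9.000e-04 -4.000e-04 -7.428e-01] shift cm [-6.157e+01 -4.667e+01 -5.000e-02]
0.1 [0.2275 0.5819 0.2141] [-0.06 -0.61 -0.17]
```

```bash
python3 -m handwheel '[[0,0,-0.743,-61.6,-46.7,0,0],[0,0,-0.743,-61.6,-46.7,0,0],[0,0,-0.743,-61.6,-46.7,0,0],[0,0,-0.743,-61.6,-46.7,0,0],[0,0,-0.743,-61.6,-46.7,0,0],[0,0,-0.743,-61.6,-46.7,0,0],[0,0,-0.743,-61.6,-46.7,0,0],[0,0,-0.743,-61.6,-46.7,0,0],[0,0,-0.743,-61.6,-46.7,0,0],[0,0,-0.743,-61.6,-46.7,0,0],[0,0,-0.743,-61.6,-46.7,0,0],[0,0,-0.743,-61.6,-46.7,0,0],[0,0,-0.743,-61.6,-46.7,0,0],[0,0,-0.743,-61.6,-46.7,0,0],[0,0,-0.743,-61.6,-46.7,0,0],[0,0,-0.743,-61.6,-46.7,0,0],[0,0,-0.743,-61.6,-46.7,0,0],[0,0,-0.743,-61.6,-46.7,0,0],[0,0,-0.743,-61.6,-46.7,0,0],[0,0,-0.743,-61.6,-46.7,0,0]]' 30; python3 g.py 0.631 -0.077 0.110 111.2; python3 - <<'E'
from workcell import ctrl
import cv2
im,d=ctrl.capture("side");cv2.imwrite("pics/s1.png",im)
E
```

```text
clock: 2.1
tool_pos: [0.6308, -0.076, 0.2148]
eef_rot: [0.58, -3.088, -0.0]
wrist_force: [-0.6, -0.0, -0.2]
opening: 0.006
grip_force: 0.0
turn [0.0002 0.     0.0015] shift cm [ 0.02 -0.1  10.48]
2.1 [ 0.6308 -0.076   0.2148] [-0.61 -0.04 -0.2 ]
```

View pics/s1.png

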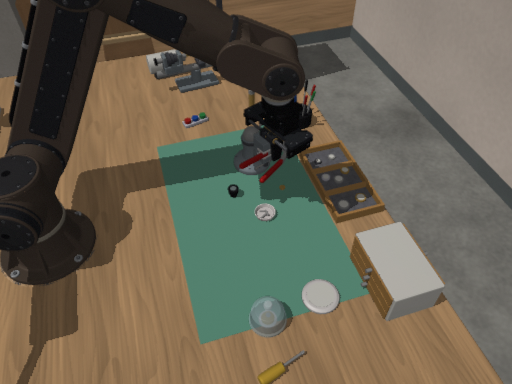

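The gripper, near (280,140), is shut and above the outer side of the free handle at (271,171), which is clear. Next I descend and approach.

```bash
python3 -m handwheel '[[0,0,0,0,0,3,0],[0,0,0,0,0,6,0],[0,0,0,0,0,9,0],[0,0,0,0,0,10.4,0],[0,0,0,0,0,10.4,0],[0,0,0,0,0,10.4,0]]'; python3 g.py 0.621 -0.0597 0.110 111.2;  python3 g.py 0.5959 -0.0287 0.110 111.2; python3 - <<'E'
from workcell import ctrl
import cv2
im,d=ctrl.capture("side");cv2.imwrite("pics/s2.png",cv2.resize(im[95:215,200:360],None,fx=4,fy=4,interpolation=cv2.INTER_CUBIC))
E
```

```text
clock: 2.75
tool_pos: [0.6317, -0.077, 0.1117]
eef_rot: [-0.579, 3.087, -0.001]
wrist_force: [0.1, 0.4, 0.9]
opening: 0.006
grip_force: 0.0
turn [-0.0006  0.0011  0.0007] shift cm [0.38 2.   0.17]
2.75 [ 0.6317 -0.077   0.1117] [0.12 0.42 0.9 ]
turn [-0.0006  0.0011  0.0007] shift cm [1.59 5.8  0.17]
2.75 [ 0.6317 -0.077   0.1117] [0.12 0.42 0.9 ]
```

View pics/s2.png

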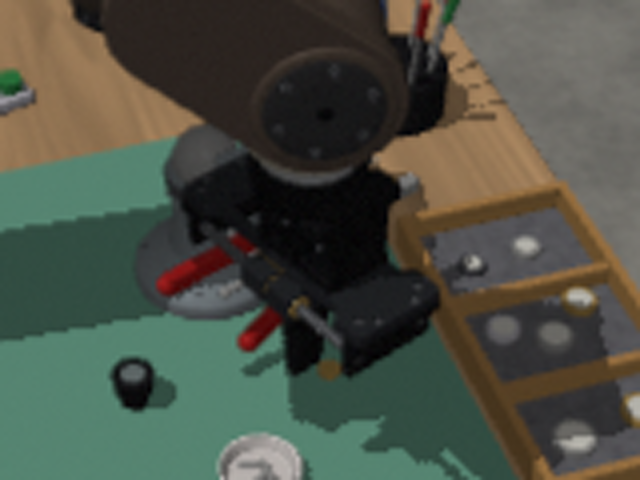

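The fingers at crop (300,345) are just outside the free handle at (255,330). I'll press along the arc, stopping a little short of the stop.

```bash
python3 -m handwheel '[[0,0,0,0.2,1,0.15,0],[0,0,0,0.4,2,0.15,0],[0,0,0,0.6,2.5,0.15,0],[0,0,0,0.8,3,0.15,0],[0,0,0,1,3.6,0.15,0],[0,0,0,1.2,4.2,0.15,0],[0,0,0,1.4,4.8,0.15,0],[0,0,0,1.5,5.3,0.15,0],[0,0,0,1.5,5.3,0.15,0]]'; python3 g.py 0.5959 -0.0287 0.110 111.2
```

```text
clock: 3.7
tool_pos: [0.5979, -0.0328, 0.1094]
eef_rot: [-0.579, 3.087, -0.0]
wrist_force: [2.9, -3.9, 4.5]
opening: 0.004
grip_force: 2.7
turn [-0.0003  0.0004  0.0006] shift cm [ 0.04  0.46 -0.06]
3.7 [ 0.5979 -0.0328  0.1094] [ 2.91 -3.91  4.48]
```

```bash
python3 -m handwheel '[[0,0,0,0,0.1,0,0],[0,0,0,0,0.2,0,0],[0,0,0,0,0.2,0,0]]';python3 -m handwheel '[[0,0,0,0,0.1,0,0],[0,0,0,0,0.1,0,0]]';python3 -m handwheel '[[0,0,0,0,0.1,0,0],[0,0,0,0,0.1,0,0]]'
```

```text
clock: 4.0
tool_pos: [0.5973, -0.0316, 0.1092]
eef_rot: [0.578, -3.088, 0.0]
wrist_force: [0.8, -5.3, 4.1]
opening: 0.004
grip_force: 2.9
clock: 4.2
tool_pos: [0.5968, -0.0308, 0.1092]
eef_rot: [0.578, -3.087, 0.0]
wrist_force: [1.2, -4.7, 4.0]
opening: 0.008
grip_force: 3.0
clock: 4.4
tool_pos: [0.5963, -0.0299, 0.1091]
eef_rot: [0.578, -3.087, 0.0]
wrist_force: [1.6, -6.1, 4.9]
opening: 0.005
grip_force: 3.2
```

```bash
for i in 1 2; do python3 -m handwheel '[[0,0,0,0,0.1,0,0],[0,0,0,0,0.1,0,0]]'|egrep 'tool_pos|wrist|grip'; done
```

```text
tool_pos: [0.5959, -0.029, 0.1091]
wrist_force: [0.5, -6.6, 4.6]
grip_force: 3.2
tool_pos: [0.5955, -0.0281, 0.109]
wrist_force: [-0.7, -6.1, 3.7]
grip_force: 3.3
```

```bash
python3 -m handwheel '[[0,0,0,0,0.1,0,0],[0,0,0,0,0.1,0,0]]'|egrep 'tool_pos|wrist|grip'; python3 -m handwheel '[[0,0,0,0,0.1,0,0],[0,0,0,0,0.1,0,0]]'|egrep 'tool_pos|wrist|grip'; python3 - <<'E'
from workcell import ctrl
import cv2
from h import *
for n in ("side","scene"):
    im,d=ctrl.capture(n);c=ctrl.camera_model(n);W=cloud(d,im,c["fx"],c["fy"],c["cx"],c["cy"],np.array(c["pose"]));m=reds(d,im,W)
    k,l,st,ce=cv2.connectedComponentsWithStats(m.astype(np.uint8))
    for i in range(1,k):
        if st[i,4]<15:continue
        P=W[l==i][:,:2];e=cv2.fitLine(P.astype(np.float32),cv2.DIST_L2,0,0,0).ravel();print(n,ce[i].round(),st[i,4],P.mean(0).round(4),np.degrees(np.arctan(e[1]/e[0])).round(1))
    f=im[95:215,200:360] if n=="side" else im[130:250,180:340]
    cv2.imwrite(f"pics/{n}3.png",cv2.resize(f,None,fx=4,fy=4,interpolation=cv2.INTER_CUBIC))
E
```

```text
tool_pos: [0.595, -0.0273, 0.109]
wrist_force: [-1.5, -7.2, 4.5]
grip_force: 3.5
tool_pos: [0.5945, -0.0264, 0.109]
wrist_force: [-1.3, -8.4, 4.0]
grip_force: 3.7
side [241. 165.] 17 [0.5611 0.0182] 38.1
scene [220. 298.] 28 [0.8499 0.2564] -72.5
scene [207. 327.] 23 [0.8966 0.3026] -6.7
```

View pics/side3.png

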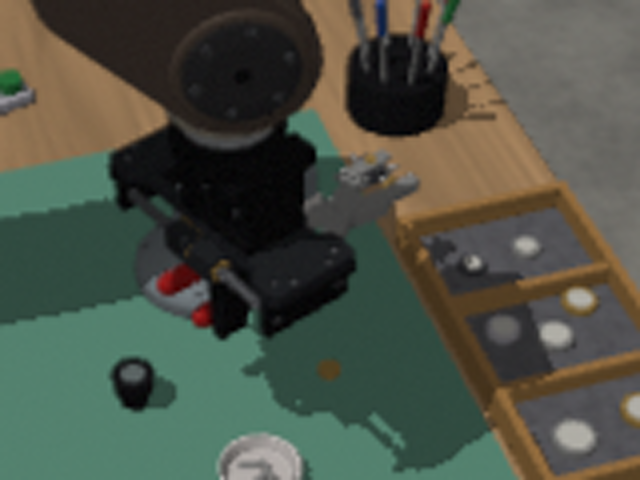

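View pics/scene3.png

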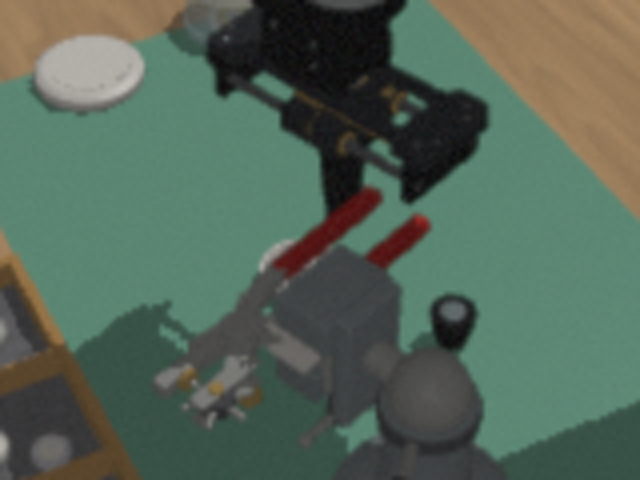

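The side crop shows the finger on the outer side of the free handle at (205,315). In the scene crop the handles are nearly parallel, at (330,230) and (400,240), with a clear gap between them. The force isn't firm yet, so I go on in small steps.

```bash
for i in 1 2; do python3 -m handwheel '[[0,0,0,0,0.1,0,0],[0,0,0,0,0.1,0,0]]'|egrep 'tool_pos|wrist|grip'; done
```

```text
tool_pos: [0.5941, -0.0255, 0.109]
wrist_force: [-1.8, -8.0, 4.0]
grip_force: 3.8
tool_pos: [0.5941, -0.0253, 0.109]
wrist_force: [-0.3, -14.4, 3.6]
grip_force: 6.5
```

The stop is reached: the force jumped to 14 N with almost no motion. I'll hold it briefly, back off fully and check that the handle is open.

```bash
python3 -m handwheel '[[0,0,0,0,0.03,0,0],[0,0,0,0,0.03,0,0],[0,0,0,0,0.03,0,0],[0,0,0,0,0.03,0,0],[0,0,0,0,0.03,0,0]]'|egrep 'tool_pos|wrist|grip'
python3 -m handwheel '[[0,0,0,-0.2,-0.7,0,0],[0,0,0,-0.4,-1.5,0,0],[0,0,0,-0.7,-2.3,0,0],[0,0,0,-0.9,-3.1,0,0],[0,0,0,-1.2,-4,0,0],[0,0,0,-1.4,-5,0,0],[0,0,0,-1.6,-6,0,0],[0,0,0,-1.6,-6,0,0],[0,0,0,-1.6,-6,0,0],[0,0,0,-1.6,-6,0,0],[0,0,0,-1.6,-6,0,0],[0,0,0,-1.6,-6,0,0]]'; python3 - <<'E'
from workcell import ctrl
import cv2
for n in ("side","scene"):
    im,d=ctrl.capture(n)
    f=im[95:215,200:360] if n=="side" else im[130:250,180:340]
    cv2.imwrite(f"pics/{n}4.png",cv2.resize(f,None,fx=4,fy=4,interpolation=cv2.INTER_CUBIC))
E
```

```text
tool_pos: [0.5941, -0.0253, 0.109]
wrist_force: [-0.4, -15.0, 2.4]
grip_force: 7.1
clock: 7.4
tool_pos: [0.6309, -0.0734, 0.1092]
eef_rot: [-0.579, 3.088, 0.0]
wrist_force: [-0.0, 0.6, -0.0]
opening: 0.005
grip_force: 0.0
```

View pics/scene4.png

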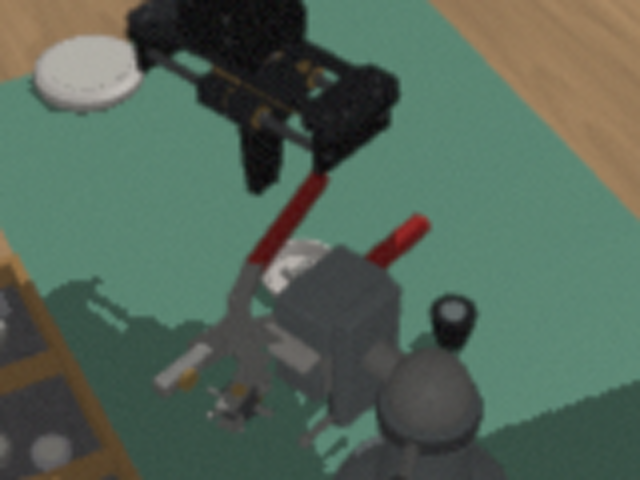

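The handle at (290,220) has sprung open and the fingers at (260,165) are clear of it with zero force. Now the second press.

```bash
python3 -m handwheel '[[0,0,0,0.2,1,0,0],[0,0,0,0.4,2,0,0],[0,0,0,0.6,2.5,0,0],[0,0,0,0.8,3,0,0],[0,0,0,1,3.6,0,0],[0,0,0,1.2,4.2,0,0],[0,0,0,1.4,4.8,0,0],[0,0,0,1.5,5.3,0,0],[0,0,0,1.6,5.7,0,0],[0,0,0,1.6,5.8,0,0],[0,0,0,1.6,5.9,0,0],[0,0,0,1.6,5.95,0,0],[0,0,0,1.6,5.95,0,0],[0,0,0,1.6,5.95,0,0]]'
```

```text
clock: 8.9
tool_pos: [0.595, -0.0251, 0.1093]
eef_rot: [-0.578, 3.087, -0.003]
wrist_force: [2.9, -11.0, -2.5]
opening: 0.001
grip_force: 5.8
```

```bash
python3 -m handwheel '[[0,0,0,0,0.05,0,0],[0,0,0,0,0.05,0,0],[0,0,0,0,0.05,0,0],[0,0,0,0,0.05,0,0],[0,0,0,0,0.05,0,0],[0,0,0,0,0.05,0,0]]'; python3 - <<'E'
from workcell import ctrl
import cv2
im,d=ctrl.capture("scene");cv2.imwrite("pics/scene5.png",cv2.resize(im[130:250,180:340],None,fx=4,fy=4,interpolation=cv2.INTER_CUBIC))
E
```

```text
clock: 9.5
tool_pos: [0.5949, -0.025, 0.1093]
eef_rot: [-0.578, 3.087, -0.004]
wrist_force: [3.5, -14.4, -2.1]
opening: 0.001
grip_force: 7.1
```

View pics/scene5.png

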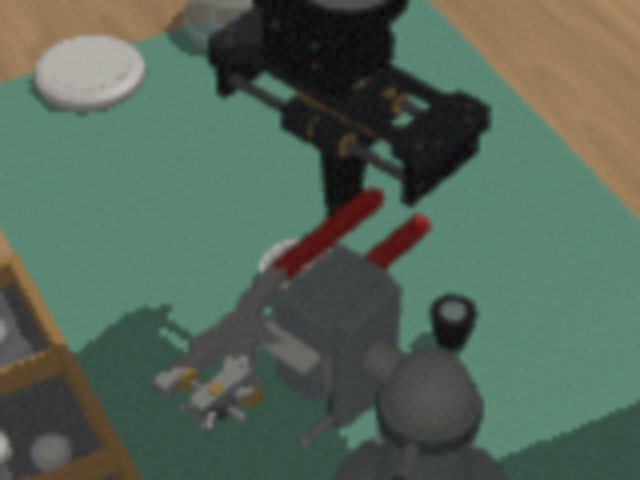

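The handles are parallel again, at (330,230) and (400,240), with the gap open and the finger on the outer face at about 15 N. Time to hand in.

```bash
python3 -c "
from workcell import ctrl
print(ctrl.hand_in())"
```

```text
the job is handed in; nothing more can be done
None
```

I pressed the free handle to its firm stop, let it spring fully open, then pressed it in again and handed in while holding it there at about 15 N. The two handles were parallel with a clear gap; the hand-in returned no verdict.

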